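# Load a slide carrier under the stage's spring clip

### The arm

A 6-joint arm with a two-finger parallel gripper is mounted at the origin on the work surface. World frame = base frame: x ahead of the robot, y to its left, z up, the work surface at z = 0. Lengths are in m, angles in rad, forces in N, time in s.
With the tool pointing down it reaches from about 0.275 to 0.825 m from the base axis. Payload 4.9 kg.
Tool frame: the origin (TCP) lies between the finger pads; the fingertips stand arm.tip_reach ahead of it and the grasp point (between the pads) lies 3 mm ahead of it (arm.tip_reach is the distance from the TCP to the fingertips, in m); z points along the fingers, y is the line along which they close (so a half turn about z gives the same grasp; the last joint's range is limited). The gripper opens to 85 mm and grips with 20 to 120 N. Pads are 22 mm wide; open, the fingers measure 114 mm over their backs; the gripper's body (76 mm by 85 mm) begins 54 mm behind the grasp point. The pads swing forward as they close: fully open they stand 13 mm farther back than shut.
Start: joints at [-1.47, 0.326, -0.193, 1.052, 0, 1.437], TCP at [0.128, -0.535, 0.253] pointing down, gripper open.
Joint ranges: [-2.65, 2.65], [-0.97, 1.79], [-1.3, 1.35], [-1.93, 2.1], [-1.47, 1.37], [-3.14, 3.14]. Speed limits (rad/s): [2.57, 2.57, 3.14, 3.14, 3.14, 3.14].

### API

Orientations are given as a rotation vector (axis times angle).
In Python, from workcell import arm gives the robot as it stands.
- The arm moves only by the tool play_rows, never from a script. Its arguments are lists of equal length, an entry for each row: "fingers": the opening, from -1 (shut) to 1 (fully open), so that 0 is half open; "translation": the shift along the tool's x, y, z in cm, a list of three; "dr": the turn, a rotation vector about the tool's x, y, z in units of 6 degrees (1.0 is 6 degrees), a list of three. In form: {"fingers": [fingers, ...], "translation": [[dx, dy, dz], ...], "dr": [[wx, wy, wz], ...]}. A call has exactly 5 rows; each row is the pose to reach, as a shift and turn from the pose commanded when the call began, along the tool's axes at that moment; what a row does not reach only later rows make up. A row lasts 1/12 s, in which the tool goes at most 41.7 mm and 7.16 degrees, less where a joint would pass 70% of its speed; a pose out of reach is approached as far as the arm can. A call with a gripper value outside its range is refused whole. The fingers move at their own pace and stop on an object; "force" is the grip in N (left out, the last holds). Time passes only in rows, so rows that repeat a pose let the fingers close, or fill a call up. It gives the time, the measured TCP pose, the force, the opening and the grip force at its end, in the units of the state.
- arm.observe(): the state, without advancing time (a new reading comes with each control period).
- arm.snapshot(name): name is "scene" or "top"; returns a dict with "pixels" (384x512x3 uint8, red, green, blue), "camera_matrix" (3x3 intrinsics, pixels), "D" ([k1, k2, p1, p2, k3] as OpenCV has them; the pictures are not rectified), "pose" (4x4, takes a point from camera to world coordinates). Camera axes: x right, y down, z forward; pixel columns grow to the right and rows downward; lengths in m; the calibration is good to about 2 mm. A picture is of the moment at which its call begins. There is no depth.
- arm.job_done(): hands the job in; it is judged then, once.
The state is a dict: "time": time; "joints": joint angles; "dq": joint speeds; "joint_torque": joint torques, N m; "position": TCP position; "eef_rot": TCP orientation; "ft_force": force on the tool from outside, world axes, zero at the start; "wrist_torque": the same for the moment, N m; "gripper_width": finger opening in m; "grip_force": force on a finger pad.
Only numpy, scipy, OpenCV 4.12 (cv2) and the standard library are available. Lean on these libraries where they do the work, as an engineer would, in place of code of your own. Each camera call takes 0.05 s, during which the arm holds its last target. There are 200 camera calls.

### The job

Load the blue slide carrier into the slide stage without picking it up: press the clip's red press plate down with one fingertip and keep it down, so that the jaw stands open, while the other fingertip pushes the carrier by its upright tab along the guides, under the jaw and fully home against the black end stop. Then let the clip go so that its jaw closes on the carrier. Never lift or tip the carrier, and leave the other things where they are.

Things in the scene. Friction and masses are not known exactly. Their poses are not given: they have to be found in the camera images.
- stage: Aluminium slide stage fixed to the table, plate 260 x 150 x 12 mm, placed and turned (within 0.45 rad) anew each time. Origin: centre of its underside; x = loading direction, y left, z up. On top a channel along x, centred at y = -30 mm, between dark rails (8 mm high, 6 wide, inner faces y = -57 and -3); black end stop at its +x end; red spring clip to its left.
- stop (a point): Foot of the black end stop's face, mid-channel: x = 100, y = -30, z = 12 mm in the stage frame. The stop rises 16 mm above the plate.
- carrier: Blue slide carrier, loose, about 80 g, in the channel, its x along the stage's x. Tray 84 (x) x 50 (y) x 6 mm thick with a glass slide; upright tab at its rear (-x) end 6 mm thick, 46 mm wide, top 34 mm above the underside. Origin: centre of the underside; starts at stage x = -37 to -3 mm (clear of the jaw); fully home it is at x = 58, y = -30, z = 12 mm in the stage frame.
- push_tab (a point): Middle of the rear face of the blue carrier's tab (the face to push, towards the stop): 42 mm behind the carrier's origin, 17 mm above its underside.
- clip (a joint): Spring clip, a red seesaw hinged along the stage's x at stage y = 12, z = 28 mm. In rad: 0 = shut (jaw 2 mm above the plate, blocks the carrier); grows as the press plate goes down and the jaw rises; stop at 0.36. Above 0.20 the carrier passes freely; about 0.14 when the jaw rests on it. It springs shut; 23 mm from the hinge it takes about 2 N to start, 5 N at the stop.
- press_plate (a point): Centre of the top of the clip's long red press plate, at stage x = -44, y = 35 mm when shut. The plate is 136 mm long (stage x -112 to 24), 38 mm wide (y 14 to 52), 4 mm thick, flat; its top is 34 mm above the table when shut; this point (23 mm from the hinge) is about 26 mm above it when fully pressed. A fingertip can slide along it while pressing.
- jaw (a point): Middle of the underside of the clip's red jaw, 16 (x) x 13 mm (y), on an arm over the channel: x = 60, y = -20.5, z = 14 mm in the stage frame when shut. The arm's top is 34 mm above the table when shut, at most 52 mm when open.
- spare: Bystander: a green carrier of the same shape as the blue one, loose on the table left of the stage; not to be loaded. Origin: centre of its underside.
- vial: Bystander: small white vial, 22 mm diameter, 46 mm tall, loose, standing on the stage plate's far left corner (about x = 108, y = 55 mm in the stage frame). Origin: centre of its underside.
- cup: Bystander: white specimen jar with an orange cap, 60 mm diameter, 62 mm tall, loose. Origin: centre of its underside.
- dropper: Bystander: amber dropper bottle with a red cap, 36 mm diameter, 85 mm tall, loose. Origin: centre of its underside.
- slipbox: Bystander: yellow box 50 x 35 x 30 mm, loose. Origin: centre of its underside.
- filmbox: Bystander: cardboard box 70 x 50 x 45 mm, loose, right of the stage. Origin: centre of its underside.
Mind the look-alikes: they are no part of the job. Of the things shaped like the carrier, the blue one is meant.

How it is judged:
By the outcome, as a careful person would: the job done as asked, in the order asked, and still so for the second after the job is handed in, with the robot touching nothing.
It also fails if it takes over 51 s, if anything falls off the work surface, if the arm or the gripper's body presses on something with over 40 N, if the wrist force passes 120 N, or if a joint passes its speed limit or range.

## Working session

There is one attempt and no reset: what is moved stays moved. The work goes in short steps, Python scripts to look and compute and a tool call to move; the robot and the scene stay as the last step left them, time stands still between calls to the robot, and variables do not carry over. Pictures are saved under pics/ and viewed, at most 10 in all, crops included, and the job is handed in when it is done.

Besides the shell and the picture viewer there is one more tool, called in YAML: its name, and indented under it one key for each argument. play_rows: Moves the arm, as the interface text tells. Its arguments: {"type":"object","properties":{"fingers":{"type":"array","items":{"type":"number"}},"translation":{"type":"array","items":{"type":"array","items":{"type":"number"}}},"dr":{"type":"array","items":{"type":"array","items":{"type":"number"}}},"force":{"type":"number"}},"required":["fingers","translation","dr"]}

```bash
mkdir -p pics; ls; python3 - <<'E'
from workcell import arm
import cv2,numpy as np
print(arm.tip_reach); s=arm.observe(); print(s)
for n in("scene","top"):
    p=arm.snapshot(n); np.savez(f"pics/{n}0.npz",**p)
    cv2.imwrite(f"pics/{n}0.png",cv2.resize(p["pixels"][:,:,::-1],(800,600)))
    print(n,p["camera_matrix"],p["D"],p["pose"])
E
```

```text
pics
0.022
{'time': 0.0, 'joints': array([-1.47019676e+00,  3.26923851e-01, -1.93581474e-01,  1.05201802e+00,
       -2.96338301e-06,  1.43662555e+00]), 'dq': array([ 0.00016965,  0.00072736, -0.00013901, -0.00143862, -0.00038737,
        0.0026162 ]), 'joint_torque': array([ 1.73500724e-03, -4.43407166e+01,  2.62434143e+01,  1.54021103e-02,
        1.89273687e-04,  8.55455141e-06]), 'position': array([ 0.12791113, -0.53435507,  0.25251364]), 'eef_rot': array([-3.11825811e+00, -3.67727830e-01, -4.08571221e-05]), 'ft_force': array([-0.20008843, -0.63727861,  0.87226652]), 'wrist_torque': array([0.02977271, 0.00175256, 0.04999517]), 'grip_force': 0.0, 'gripper_width': 0.08536771355184779}
scene [[384.63313185   0.         254.4775092 ]
 [  0.         384.63313185 201.91305121]
 [  0.           0.           1.        ]] [-0.06256094  0.          0.          0.          0.        ] [[-0.3817233   0.59398627 -0.70814379  1.14686745]
 [ 0.92427319  0.24740884 -0.29070248  0.23474658]
 [ 0.00252775 -0.76548624 -0.6434473   0.5720326 ]
 [ 0.          0.          0.          1.        ]]
top [[467.5558176    0.         252.84628095]
 [  0.         467.5558176  192.35935399]
 [  0.           0.           1.        ]] [-0.16139385  0.          0.          0.          0.        ] [[-0.01858316 -0.99519498  0.09613332  0.47493621]
 [-0.99961075  0.0164919  -0.02250276  0.01773043]
 [ 0.02080922 -0.09651407 -0.99511407  0.90840942]
 [ 0.          0.          0.          1.        ]]
```

View pics/top0.png

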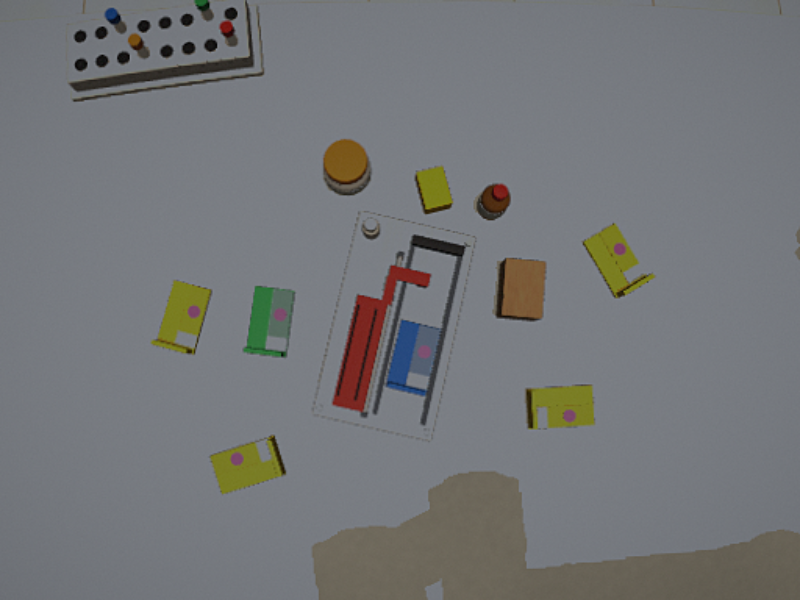

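View pics/scene0.png

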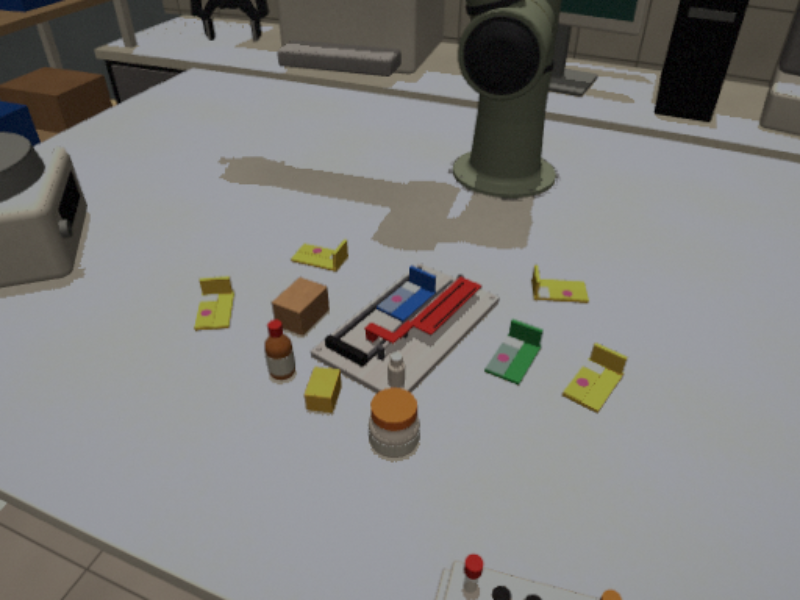

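Candidates for the carrier (in 800x600 top-view pixels):
- The blue one lies in the channel at (413,357).
- The green spare is at (270,320).
- The yellow look-alikes are at (185,317), (248,465), (618,260) and (560,408).

By the description I choose the blue one. The press plate is the long red bar at (360,355), and the jaw is at (410,278).

```bash
cat > h.py <<'E'
import cv2,numpy as np
def load(f): return dict(np.load(f))
def ray(p,uv,z):
    uv=np.asarray(uv,float).reshape(-1,1,2)
    n=cv2.undistortPoints(uv,p["camera_matrix"],p["D"]).reshape(-1,2)
    d=np.c_[n,np.ones(len(n))]@p["pose"][:3,:3].T; o=p["pose"][:3,3]
    return o+d*((z-o[2])/d[:,2])[:,None]
def proj(p,X):
    T=np.linalg.inv(p["pose"]); 
    return cv2.projectPoints(np.asarray(X,float).reshape(-1,1,3),cv2.Rodrigues(T[:3,:3])[0],T[:3,3],p["camera_matrix"],p["D"])[0].reshape(-1,2)
def masks(img):
    h=cv2.cvtColor(img,cv2.COLOR_RGB2HSV); H,S,V=cv2.split(h)
    return dict(red=(((H<6)|(H>174))&(S>150)&(V>60)).astype(np.uint8),blue=((H>100)&(H<125)&(S>150)&(V>40)).astype(np.uint8),
      dark=((V<75)&(S<90)).astype(np.uint8))
def big(m):
    c=max(cv2.findContours(m,cv2.RETR_EXTERNAL,cv2.CHAIN_APPROX_NONE)[0],key=cv2.contourArea); return c.reshape(-1,2)
E
python3 - <<'E'
from h import *
p=load("pics/top0.npz"); img=p["pixels"]; m=masks(img)
red=cv2.morphologyEx(m["red"],cv2.MORPH_CLOSE,np.ones((5,5)))
red=cv2.morphologyEx(red,cv2.MORPH_OPEN,np.ones((13,13)))
def rect(c,z):
    P=ray(p,c,z)[:,:2]; (c0,s,a)=cv2.minAreaRect((P*1000).astype(np.float32)); return c0,s,a,cv2.boxPoints((c0,s,a)).round(1).tolist()
print("plate",rect(big(red),.034))
blue=cv2.morphologyEx(m["blue"],cv2.MORPH_CLOSE,np.ones((3,3)))
print("blue",rect(big(blue),.018))
# stage corners hand (800 px)
C=np.array([[360,211],[476,236],[431,440],[314,415]])/1.5625
P=ray(p,C,.012)[:,:2]*1000; print(P.round(1),P.mean(0))
for a,b in((0,3),(1,2)): d=P[a]-P[b]; print(np.arctan2(d[1],d[0]),np.hypot(*d))
crop=img[120:300,180:330]; cv2.imwrite("pics/crop.png",cv2.resize(crop[:,:,::-1],(500,600),interpolation=cv2.INTER_CUBIC))
E
```

```text
plate ((499.2416076660156, 40.99916076660156), (36.789913177490234, 135.69349670410156), 76.53323364257812, [[429.0, 38.900001525878906], [560.9000244140625, 7.300000190734863], [569.5, 43.099998474121094], [437.5, 74.69999694824219]])
blue ((492.0500793457031, -21.55279541015625), (46.92881774902344, 82.75059509277344), 76.41388702392578, [[446.29998779296875, -34.599998474121094], [526.7999877929688, -54.099998474121094], [537.7999877929688, -8.5], [457.29998779296875, 11.0]])
[[ 674.7   39.2]
 [ 641.  -105.3]
 [ 390.   -43.2]
 [ 423.    98.9]] [532.18524247  -2.58393099]
-0.2328265165487296 258.67707600914844
-0.24254682880826878 258.5408509777329
```

View pics/crop.png

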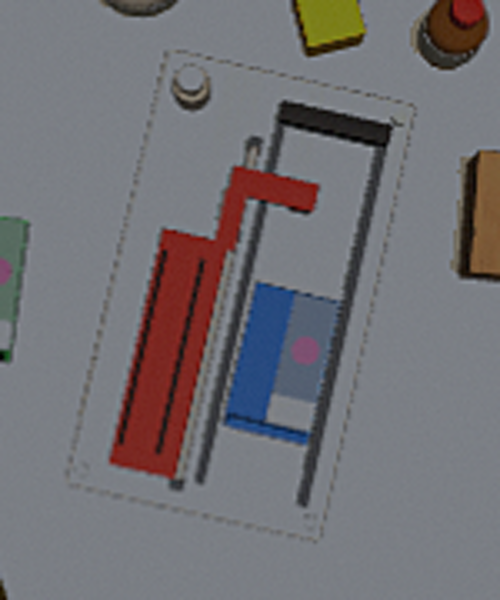

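The crop shows the blue carrier in the channel behind the jaw, with its tab at the rear at crop (265,430). Press plate, jaw and stop are as described. Next I work out the pre-contact move.

```bash
cat >> h.py <<'E'
from scipy.spatial.transform import Rotation as R
YAW=-.2356; O=np.array([533.3,-2.])/1000
def s2w(x,y): c,s=np.cos(YAW),np.sin(YAW); return O+np.array([c*x-s*y,s*x+c*y])/1000
def w2s(w): c,s=np.cos(YAW),np.sin(YAW); d=(np.asarray(w)[:2]-O)*1000; return np.array([c*d[0]+s*d[1],-s*d[0]+c*d[1]])
def go(st,x,y,z):
    "stage x,y mm, world TCP z m"
    r=R.from_rotvec(st["eef_rot"]); best=None
    for k in(0,np.pi):
        t=R.from_euler("z",YAW+k)*R.from_matrix(np.diag([1,-1,-1.]))
        d=(r.inv()*t).as_rotvec()
        if best is None or np.linalg.norm(d)<np.linalg.norm(best): best=d
    T=np.r_[s2w(x,y),z]
    print("axes",r.as_matrix().round(3).tolist()); print("translation cm",(r.inv().apply(T-st["position"])*100).round(2),"dr",(np.rad2deg(best)/6).round(3))
E
python3 - <<'E'
from h import *
from workcell import arm
s=arm.observe(); go(s,-97,7,.12)
E
```

```text
axes [[0.973, 0.233, -0.0], [0.233, -0.973, 0.002], [0.0, -0.002, -1.0]]
translation cm [ 43.48 -47.35  13.34] dr [-1.500e-02  2.000e-03  4.492e+00]
```

play_rows:
  fingers: [0.46,0.46,0.46,0.46,0.46]
  translation:
    - [2.7,-3,0]
    - [5.4,-6,0]
    - [8.1,-9,0]
    - [10.8,-12,0]
    - [13.5,-15,0]
  dr:
    - [0,0,1]
    - [0,0,2]
    - [0,0,3]
    - [0,0,4]
    - [0,0,4.5]

```text
time: 0.52
position: [0.2247, -0.3557, 0.2528]
eef_rot: [-3.118, 0.379, 0.0]
ft_force: [1.4, -0.1, 0.1]
gripper_width: 0.0623
grip_force: 0.0
```

```bash
python3 - <<'E'
from h import *
from workcell import arm
s=arm.observe(); print(s["gripper_width"],s["position"]);go(s,-97,7,.12)
E
```

```text
0.06234722589323496 [ 0.22465736 -0.35565975  0.25283675]
axes [[0.971, -0.239, -0.0], [-0.239, -0.971, 0.001], [-0.0, -0.001, -1.0]]
translation cm [ 11.8  -42.36  13.31] dr [-0.008  0.002 -0.059]
```

play_rows:
  fingers: [0.46,0.46,0.46,0.46,0.46]
  translation:
    - [1.1,-3.9,0]
    - [2.2,-7.8,0]
    - [3.3,-11.7,0]
    - [4.4,-15.6,0]
    - [5.5,-19.5,0]
  dr:
    - [0,0,0]
    - [0,0,0]
    - [0,0,0]
    - [0,0,0]
    - [0,0,0]

```text
time: 0.93
position: [0.3238, -0.179, 0.2533]
eef_rot: [3.12, -0.372, 0.0]
ft_force: [1.6, -1.0, -0.1]
gripper_width: 0.0627
grip_force: 0.0
```

play_rows:
  fingers: [0.46,0.46,0.46,0.46,0.46]
  translation:
    - [1.1,-3.7,1]
    - [2.2,-7.4,3]
    - [3.3,-11.1,5]
    - [4.4,-14.8,7]
    - [5.5,-18.5,8]
  dr:
    - [0,0,0]
    - [0,0,0]
    - [0,0,0]
    - [0,0,0]
    - [0,0,0]

```text
time: 1.35
position: [0.4168, -0.0193, 0.1725]
eef_rot: [-3.117, 0.355, 0.003]
ft_force: [0.2, -1.3, 0.9]
gripper_width: 0.0622
grip_force: 0.0
```

```bash
python3 - <<'E'
from h import *
from workcell import arm
s=arm.observe(); print(s["gripper_width"],s["position"]);go(s,-97,7,.08)
E
```

```text
0.06218731091492698 [ 0.4167978  -0.01931795  0.17250662]
axes [[0.974, -0.225, -0.001], [-0.225, -0.974, 0.004], [-0.002, -0.004, -1.0]]
translation cm [ 1.29 -5.05  9.27] dr [-0.039  0.02   0.086]
```

play_rows:
  fingers: [0.46,0.46,0.46,0.46,0.46]
  translation:
    - [0.8,-2,3]
    - [1,-4,6]
    - [1,-4.4,8.5]
    - [1,-4.4,8.5]
    - [1,-4.4,8.5]
  dr:
    - [0,0,0]
    - [0,0,0]
    - [0,0,0]
    - [0,0,0]
    - [0,0,0]

```text
time: 1.77
position: [0.4306, -0.0058, 0.0885]
eef_rot: [-3.102, 0.312, 0.003]
ft_force: [0.8, 0.1, 0.4]
gripper_width: 0.0621
grip_force: 0.0
```

```bash
python3 - <<'E'
from h import *
from workcell import arm
s=arm.observe(); print(s["gripper_width"],s["position"],w2s(s["position"]),s["ft_force"]);go(s,-97,7,.06)
a=arm.snapshot("top")["pixels"][150:310,150:330]; p=arm.snapshot("scene");np.savez("pics/s1.npz",**p)
b=p["pixels"][140:260,180:340]
cv2.imwrite("pics/c1.png",np.hstack([cv2.resize(a[:,:,::-1],(400,356)),cv2.resize(b[:,:,::-1],(400,356))]))
E
```

```text
0.06214942316457117 [ 0.4305593  -0.00575674  0.08853887] [-99.02550959 -27.63535719] [0.75503925 0.06061344 0.42378572]
axes [[0.98, -0.199, 0.0], [-0.199, -0.98, 0.025], [-0.005, -0.024, -1.0]]
translation cm [ 0.34 -3.38  2.93] dr [-0.229  0.048  0.338]
```

View pics/c1.png

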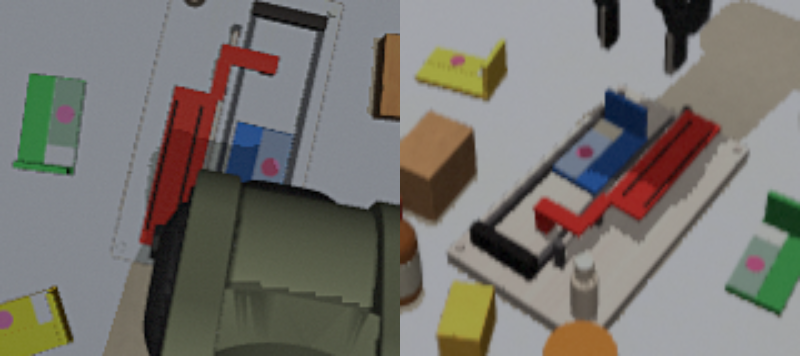

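The picture shows the arm still short, hanging behind the stage; the stage things are untouched. I'll check the joints.

```bash
python3 - <<'E'
from h import *
from workcell import arm
s=arm.observe(); print(s["joints"].round(3),s["dq"].round(3))
E
```

```text
[-0.202  0.31  -0.709  0.552  0.024  3.141] [-0.006 -0.018  0.011 -0.005  0.    -0.   ]
```

play_rows:
  fingers: [0.46,0.46,0.46,0.46,0.46]
  translation:
    - [0,-1,0]
    - [0,-1,0]
    - [0,-1,0]
    - [0,-1,0]
    - [0,-1,0]
  dr:
    - [0,0,0]
    - [0,0,0]
    - [0,0,0]
    - [0,0,0]
    - [0,0,0]

```text
time: 2.28
position: [0.4333, -0.0022, 0.0902]
eef_rot: [-3.098, 0.301, -0.005]
ft_force: [-0.1, 0.5, 0.2]
gripper_width: 0.0621
grip_force: 0.0
```

```bash
python3 - <<'E'
from h import *
from workcell import arm
s=arm.observe(); print(s["joints"].round(3),s["dq"].round(3));go(s,-97,7,.06); print(w2s(s["position"]))
E
```

```text
[-0.195  0.311 -0.708  0.551  0.029  3.141] [ 0.001  0.006 -0.004 -0.002  0.    -0.002]
axes [[0.981, -0.192, 0.006], [-0.193, -0.981, 0.028], [0.001, -0.029, -1.0]]
translation cm [ 0.14 -2.96  3.1 ] dr [-0.276 -0.001  0.4  ]
[-97.15735646 -23.5042644 ]
```

Joint 6 is at its limit, so I lift and turn the tool half a turn back.

play_rows:
  fingers: [0.46,0.46,0.46,0.46,0.46]
  translation:
    - [0,0,-2]
    - [0,0,-4]
    - [0,0,-5]
    - [0,0,-5]
    - [0,0,-5]
  dr:
    - [-0.27,0,-1.1]
    - [-0.27,0,-2.2]
    - [-0.27,0,-3.3]
    - [-0.27,0,-4.4]
    - [-0.27,0,-5.5]

```text
time: 2.7
position: [0.4335, -0.0036, 0.1407]
eef_rot: [3.081, 0.605, 0.016]
ft_force: [-0.8, 0.4, -0.7]
gripper_width: 0.0624
grip_force: 0.0
```

play_rows:
  fingers: [0.46,0.46,0.46,0.46,0.46]
  translation:
    - [0,0,0]
    - [0,0,0]
    - [0,0,0]
    - [0,0,0]
    - [0,0,0]
  dr:
    - [0,0,-1.1]
    - [0,0,-2.2]
    - [0,0,-3.3]
    - [0,0,-4.4]
    - [0,0,-5.5]

```text
time: 3.12
position: [0.4327, -0.0035, 0.1397]
eef_rot: [2.781, 1.455, 0.011]
ft_force: [-0.0, -0.5, 0.3]
gripper_width: 0.0621
grip_force: 0.0
```

play_rows:
  fingers: [0.46,0.46,0.46,0.46,0.46]
  translation:
    - [0,0,0]
    - [0,0,0]
    - [0,0,0]
    - [0,0,0]
    - [0,0,0]
  dr:
    - [0,0,-1.1]
    - [0,0,-2.2]
    - [0,0,-3.3]
    - [0,0,-4.4]
    - [0,0,-5.5]

```text
time: 3.53
position: [0.4327, -0.0035, 0.1397]
eef_rot: [2.252, 2.183, 0.01]
ft_force: [-0.6, 0.6, -0.1]
gripper_width: 0.0623
grip_force: 0.0
```

play_rows:
  fingers: [0.46,0.46,0.46,0.46,0.46]
  translation:
    - [0,0,0]
    - [0,0,0]
    - [0,0,0]
    - [0,0,0]
    - [0,0,0]
  dr:
    - [0,0,-1.1]
    - [0,0,-2.2]
    - [0,0,-3.3]
    - [0,0,-4.4]
    - [0,0,-5.5]

```text
time: 3.95
position: [0.4327, -0.0035, 0.1397]
eef_rot: [1.539, 2.732, 0.007]
ft_force: [0.3, -0.8, -0.0]
gripper_width: 0.0624
grip_force: 0.0
```

play_rows:
  fingers: [0.46,0.46,0.46,0.46,0.46]
  translation:
    - [0,0,0]
    - [0,0,0]
    - [0,0,0]
    - [0,0,0]
    - [0,0,0]
  dr:
    - [0,0,-1.1]
    - [0,0,-2.2]
    - [0,0,-3.3]
    - [0,0,-4.4]
    - [0,0,-5.5]

```text
time: 4.37
position: [0.4327, -0.0035, 0.1397]
eef_rot: [0.699, 3.055, 0.004]
ft_force: [0.4, 0.3, 0.8]
gripper_width: 0.0623
grip_force: 0.0
```

```bash
python3 - <<'E'
from h import *
from workcell import arm
s=arm.observe(); print(s["joints"].round(3),s["dq"].round(3));go(s,-97,7,.08); print(w2s(s["position"]),s["position"])
E
```

```text
[-0.18   0.23  -0.655  0.678  0.002  0.27 ] [-1.000e-03 -2.000e-03 -1.000e-03  0.000e+00  0.000e+00 -1.368e+00]
axes [[-0.9, 0.435, 0.008], [0.435, 0.9, 0.001], [-0.007, 0.004, -1.0]]
translation cm [0.68 3.11 5.98] dr [ 0.031  0.069 -2.047]
[-97.42408191 -24.95591604] [ 0.43274194 -0.00352514  0.13973476]
```

play_rows:
  fingers: [0.46,0.46,0.46,0.46,0.46]
  translation:
    - [0.3,1.5,2]
    - [0.7,3.1,4]
    - [0.7,3.1,5]
    - [0.7,3.1,5]
    - [0.7,3.1,5]
  dr:
    - [0,0.07,-1]
    - [0,0.07,-1.9]
    - [0,0.07,-1.9]
    - [0,0.07,-1.9]
    - [0,0.07,-1.9]

```text
time: 4.78
position: [0.44, 0.0275, 0.0895]
eef_rot: [-0.402, -3.115, -0.005]
ft_force: [0.8, 0.8, 0.3]
gripper_width: 0.0626
grip_force: 0.0
```

```bash
python3 - <<'E'
from h import *
from workcell import arm
s=arm.observe(); print(s["joints"].round(3),s["dq"].round(3));go(s,-97,7,.06); print(w2s(s["position"]),s["position"])
p=arm.snapshot("scene");np.savez("pics/s2.npz",**p)
cv2.imwrite("pics/c2.png",cv2.resize(p["pixels"][130:260,180:340,::-1],(738,600)))
E
```

```text
[-0.107  0.326 -0.686  0.56   0.003  0.149] [-0.009 -0.021  0.017  0.005  0.    -0.001]
axes [[-0.967, 0.254, -0.0], [0.254, 0.967, 0.003], [0.001, 0.003, -1.0]]
translation cm [-0.06 -0.    2.95] dr [ 0.028 -0.012 -0.2  ]
[-97.61294659   6.95394876] [0.4400069  0.02754729 0.08949888]
```

View pics/c2.png

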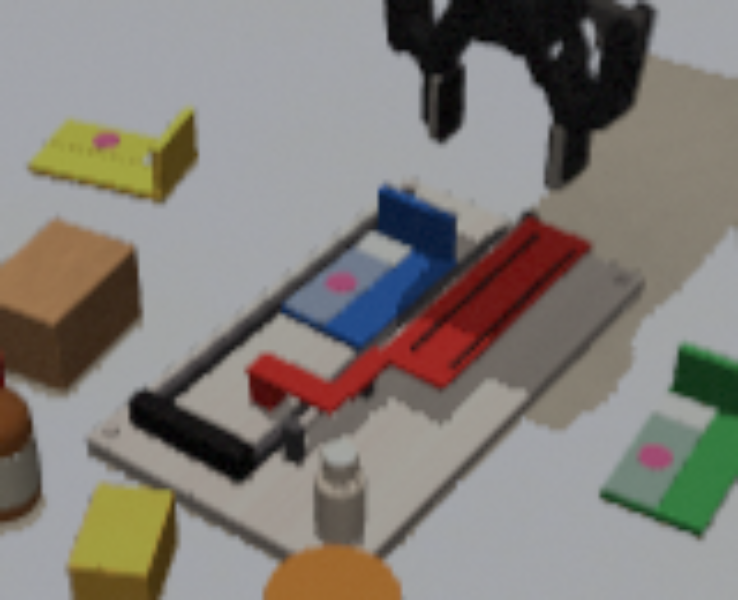

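The picture shows both fingertips, at crop pixels (440,138) and (560,185), above the entry end. The blue tab top runs from (380,188) to (456,228). I'll cast these onto their planes.

```bash
python3 - <<'E'
from h import *
p=load("pics/s2.npz"); k=738/160
f=lambda a,z:[w2s(q).round(1).tolist() for q in ray(p,np.array(a)/k+[180,130],z)]
for z in(.06,.0675,.075): print(z,f([[440,140],[560,187]],z))
print("tab",f([[380,188],[456,228]],.046))
print("plate",f([[590,245],[530,212],[443,385]],.034))
print("stopfoot/stage corner",f([[88,443],[643,280]],.012))
E
```

```text
0.06 [[-106.2, -33.0], [-106.7, 38.3]]
0.0675 [[-96.7, -27.0], [-97.2, 43.2]]
0.075 [[-87.2, -21.1], [-87.7, 48.1]]
tab [[-69.3, -44.6], [-63.6, 5.4]]
plate [[-105.2, 59.0], [-111.4, 20.1], [26.2, 57.6]]
stopfoot/stage corner [[133.9, -64.4], [-122.0, 82.8]]
```

```bash
python3 - <<'E'
from h import *
for n,ker in(("scene",7),("top",13)):
    p=load(f"pics/{n}0.npz"); m=masks(p["pixels"])["red"]
    m=cv2.morphologyEx(m,cv2.MORPH_CLOSE,np.ones((5,5)))
    if n=="scene":
        m[:, :235]=0; 
    m=cv2.morphologyEx(m,cv2.MORPH_OPEN,np.ones((ker,ker)))
    c=big(m); S=np.array([w2s(q) for q in ray(p,c,.034)])
    print(n,S.min(0),S.max(0),np.percentile(S,[5,95],axis=0).round(1).tolist())
# where top-based frame predicts features in both images
pts=[(-130,75,12),(130,75,12),(130,-75,12),(-130,-75,12),(-112,52,34),(-112,14,34),(24,52,34)]
W=[np.r_[s2w(x,y),z/1000] for x,y,z in pts]
k=800/512
for n in("scene","top"): print(n,((proj(load(f"pics/{n}0.npz"),W)+.5)*k).round(0).tolist())
E
```

```text
scene [-106.74106121   20.048527  ] [27.15704632 57.71727913] [[-104.6, 20.5], [25.7, 57.5]]
top [-111.00830956   15.48548293] [24.69930431 52.27621324] [[-108.0, 15.9], [21.7, 51.8]]
scene [[498.0, 294.0], [397.0, 398.0], [308.0, 349.0], [417.0, 261.0], [480.0, 283.0], [458.0, 274.0], [430.0, 332.0]]
top [[313.0, 415.0], [360.0, 210.0], [477.0, 236.0], [433.0, 441.0], [333.0, 405.0], [364.0, 412.0], [358.0, 294.0]]
```

play_rows:
  fingers: [0.46,0.46,0.46,0.46,0.46]
  translation:
    - [-0.2,0.15,0.8]
    - [-0.3,0.15,1.6]
    - [-0.3,0.15,2.4]
    - [-0.3,0.15,2.4]
    - [-0.3,0.15,2.4]
  dr:
    - [0,0,-0.2]
    - [0,0,-0.2]
    - [0,0,-0.2]
    - [0,0,-0.2]
    - [0,0,-0.2]

```text
time: 5.25
position: [0.4432, 0.0282, 0.0651]
eef_rot: [-0.37, -3.119, -0.005]
ft_force: [-0.2, 0.1, -0.1]
gripper_width: 0.0624
grip_force: 0.0
```

play_rows:
  fingers: [0.46,0.46,0.46,0.46,0.46]
  translation:
    - [0,0,0.2]
    - [0,0,0.4]
    - [0,0,0.6]
    - [0,0,0.7]
    - [0,0,0.7]
  dr:
    - [0,0,0]
    - [0,0,0]
    - [0,0,0]
    - [0,0,0]
    - [0,0,0]

```text
time: 5.67
position: [0.4437, 0.0283, 0.0586]
eef_rot: [0.369, 3.119, 0.005]
ft_force: [-0.4, -0.3, 0.2]
gripper_width: 0.0621
grip_force: 0.0
```

```bash
python3 - <<'E'
from h import *
from workcell import arm
s=arm.observe(); go(s,-94,8.5,.055); print(w2s(s["position"]),s["position"],s["ft_force"],arm.tip_reach)
p=arm.snapshot("scene");np.savez("pics/s3.npz",**p)
cv2.imwrite("pics/c3.png",cv2.resize(p["pixels"][150:240,220:340,::-1],(800,600)))
E
```

```text
axes [[-0.972, 0.233, 0.001], [0.233, 0.972, 0.003], [-0.0, 0.003, -1.0]]
translation cm [-0.02 -0.01  0.36] dr [0.031 0.    0.001]
[-94.1622276    8.54875814] [0.44373456 0.02829255 0.05857383] [-0.42242443 -0.26083597  0.17371883] 0.022
```

View pics/c3.png

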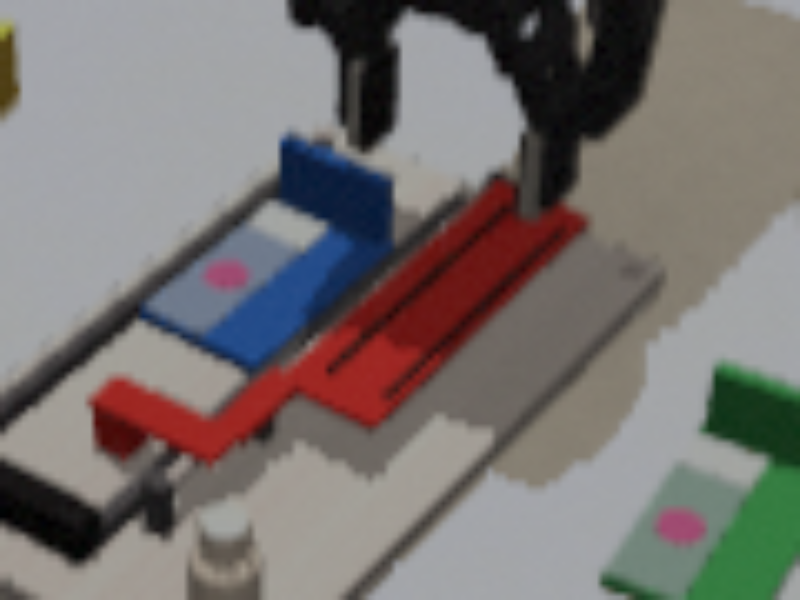

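The picture shows the right fingertip over the rear of the press plate, at (550,215). The left one is behind the blue tab at (370,145), clear of it. Pressing down now.

play_rows:
  fingers: [0.46,0.46,0.46,0.46,0.46]
  translation:
    - [0,0,0.15]
    - [0,0,0.3]
    - [0,0,0.45]
    - [0,0,0.5]
    - [0,0,0.5]
  dr:
    - [0,0,0]
    - [0,0,0]
    - [0,0,0]
    - [0,0,0]
    - [0,0,0]

```text
time: 6.13
position: [0.4437, 0.0283, 0.0536]
eef_rot: [0.369, 3.12, 0.005]
ft_force: [0.4, -0.2, 0.5]
gripper_width: 0.0626
grip_force: 0.0
```

play_rows:
  fingers: [0.46,0.46,0.46,0.46,0.46]
  translation:
    - [0,0,0.05]
    - [0,0,0.1]
    - [0,0,0.2]
    - [0,0,0.2]
    - [0,0,0.2]
  dr:
    - [0,0,0]
    - [0,0,0]
    - [0,0,0]
    - [0,0,0]
    - [0,0,0]

```text
time: 6.55
position: [0.4438, 0.0283, 0.0517]
eef_rot: [0.369, 3.119, 0.005]
ft_force: [-0.3, -0.0, -0.9]
gripper_width: 0.0623
grip_force: 0.0
```

play_rows:
  fingers: [0.46,0.46,0.46,0.46,0.46]
  translation:
    - [0,0,0.05]
    - [0,0,0.1]
    - [0,0,0.2]
    - [0,0,0.2]
    - [0,0,0.2]
  dr:
    - [0,0,0]
    - [0,0,0]
    - [0,0,0]
    - [0,0,0]
    - [0,0,0]

```text
time: 6.97
position: [0.444, 0.0284, 0.0498]
eef_rot: [0.369, 3.119, 0.005]
ft_force: [-0.3, 0.6, 2.3]
gripper_width: 0.0623
grip_force: 1.0
```

play_rows:
  fingers: [0.46,0.46,0.46,0.46,0.46]
  translation:
    - [0,0,0.05]
    - [0,0,0.1]
    - [0,0,0.2]
    - [0,0,0.2]
    - [0,0,0.2]
  dr:
    - [0,0,0]
    - [0,0,0]
    - [0,0,0]
    - [0,0,0]
    - [0,0,0]

```text
time: 7.38
position: [0.444, 0.0286, 0.0478]
eef_rot: [0.369, 3.119, 0.006]
ft_force: [0.4, 2.1, 3.4]
gripper_width: 0.0621
grip_force: 1.5
```

play_rows:
  fingers: [0.46,0.46,0.46,0.46,0.46]
  translation:
    - [0,0,0.05]
    - [0,0,0.1]
    - [0,0,0.2]
    - [0,0,0.2]
    - [0,0,0.2]
  dr:
    - [0,0,0]
    - [0,0,0]
    - [0,0,0]
    - [0,0,0]
    - [0,0,0]

```text
time: 7.8
position: [0.444, 0.0286, 0.0457]
eef_rot: [0.369, 3.119, 0.006]
ft_force: [0.9, 3.8, 2.7]
gripper_width: 0.0627
grip_force: 1.9
```

play_rows:
  fingers: [0.46,0.46,0.46,0.46,0.46]
  translation:
    - [0,0,0.05]
    - [0,0,0.1]
    - [0,0,0.2]
    - [0,0,0.2]
    - [0,0,0.2]
  dr:
    - [0,0,0]
    - [0,0,0]
    - [0,0,0]
    - [0,0,0]
    - [0,0,0]

```text
time: 8.22
position: [0.444, 0.0286, 0.0437]
eef_rot: [0.369, 3.119, 0.006]
ft_force: [0.6, 5.4, 3.7]
gripper_width: 0.0624
grip_force: 2.4
```

```bash
python3 - <<'E'
from h import *
from workcell import arm
s=arm.observe(); print(w2s(s["position"]),s["position"],s["ft_force"],s["wrist_torque"])
p=arm.snapshot("scene");np.savez("pics/s4.npz",**p)
cv2.imwrite("pics/c4.png",cv2.resize(p["pixels"][150:240,220:340,::-1],(800,600)))
E
```

```text
[-93.96401946   8.86853642] [0.44400194 0.02855723 0.04371514] [0.60769144 5.39248901 3.68899606] [ 1.18775375 -0.21571653  0.00508761]
```

View pics/c4.png

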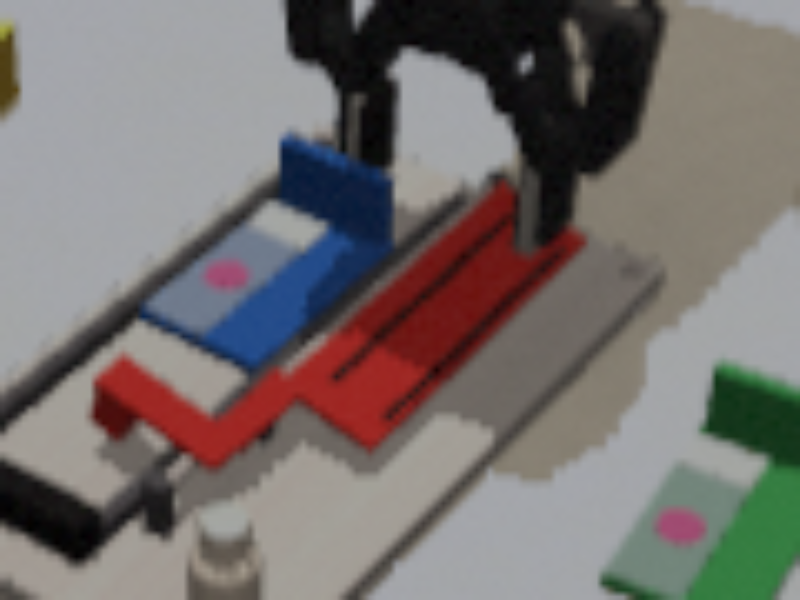

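The jaw has risen, at (115,400), the plate is tilted, and the carrier is untouched. One more mm down, then push along the guides.

play_rows:
  fingers: [0.46,0.46,0.46,0.46,0.46]
  translation:
    - [0,0,0.1]
    - [-0.2,0,0.1]
    - [-0.4,0,0.1]
    - [-0.6,0,0.1]
    - [-0.8,0,0.1]
  dr:
    - [0,0,0]
    - [0,0,0]
    - [0,0,0]
    - [0,0,0]
    - [0,0,0]

```text
time: 8.68
position: [0.4507, 0.0261, 0.0424]
eef_rot: [-0.369, -3.118, -0.003]
ft_force: [-3.6, 1.4, 3.5]
gripper_width: 0.0621
grip_force: 2.3
```

play_rows:
  fingers: [0.46,0.46,0.46,0.46,0.46]
  translation:
    - [-0.3,0,0]
    - [-0.6,0,0]
    - [-0.9,0,0]
    - [-1.2,0,0]
    - [-1.5,0,0]
  dr:
    - [0,0,0]
    - [0,0,0]
    - [0,0,0]
    - [0,0,0]
    - [0,0,0]

```text
time: 9.1
position: [0.4666, 0.0228, 0.0427]
eef_rot: [0.369, 3.119, 0.005]
ft_force: [-3.2, 1.5, 4.7]
gripper_width: 0.0625
grip_force: 2.2
```

```bash
python3 - <<'E'
from h import *
from workcell import arm
s=arm.observe(); print(w2s(s["position"]),s["position"],s["ft_force"]); go(s,4,9,.0427)
p=arm.snapshot("scene")
cv2.imwrite("pics/c5.png",cv2.resize(p["pixels"][150:240,220:340,::-1],(800,600)))
E
```

```text
[-70.68727284   8.53196853] [0.46655709 0.02279655 0.04270458] [-3.1925756   1.53265251  4.66643233]
axes [[-0.972, 0.233, 0.001], [0.233, 0.972, 0.003], [-0.0, 0.003, -1.0]]
translation cm [-7.47  0.05  0.  ] dr [ 0.03   0.002 -0.   ]
```

View pics/c5.png

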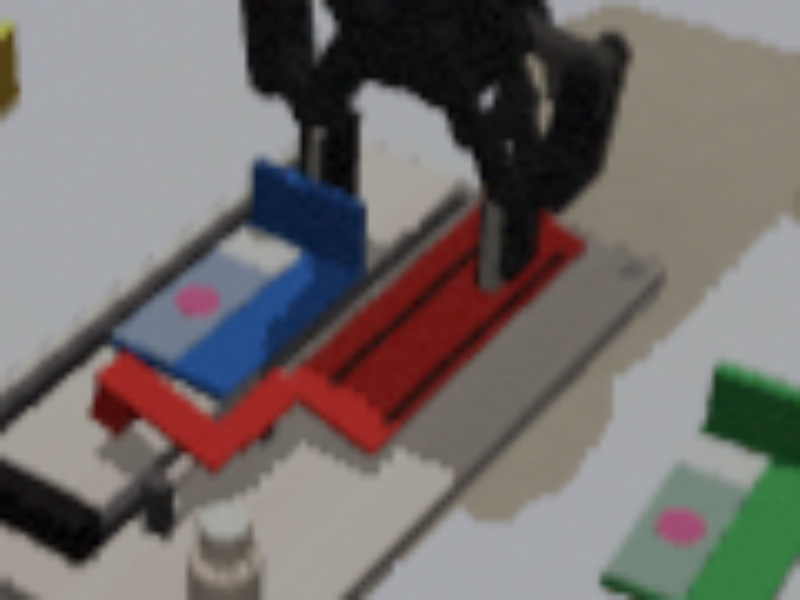

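The carrier moves with the finger, square in the guides, and its front edge is about to pass under the open jaw. I keep going.

play_rows:
  fingers: [0.46,0.46,0.46,0.46,0.46]
  translation:
    - [-0.4,0,0]
    - [-0.8,0,0]
    - [-1.2,0,0]
    - [-1.6,0,0]
    - [-2,0,0]
  dr:
    - [0,0,0]
    - [0,0,0]
    - [0,0,0]
    - [0,0,0]
    - [0,0,0]

```text
time: 9.57
position: [0.4862, 0.0182, 0.0428]
eef_rot: [0.369, 3.119, 0.005]
ft_force: [-2.9, 2.3, 3.4]
gripper_width: 0.0625
grip_force: 2.3
```

play_rows:
  fingers: [0.46,0.46,0.46,0.46,0.46]
  translation:
    - [-0.4,0,0]
    - [-0.8,0,0]
    - [-1.2,0,0]
    - [-1.6,0,0]
    - [-2,0,0]
  dr:
    - [0,0,0]
    - [0,0,0]
    - [0,0,0]
    - [0,0,0]
    - [0,0,0]

```text
time: 9.98
position: [0.5056, 0.0135, 0.0428]
eef_rot: [0.369, 3.119, 0.005]
ft_force: [-4.4, 2.2, 3.2]
gripper_width: 0.0623
grip_force: 2.3
```

play_rows:
  fingers: [0.46,0.46,0.46,0.46,0.46]
  translation:
    - [-0.4,0,0]
    - [-0.8,0,0]
    - [-1.2,0,0]
    - [-1.6,0,0]
    - [-2,0,0]
  dr:
    - [0,0,0]
    - [0,0,0]
    - [0,0,0]
    - [0,0,0]
    - [0,0,0]

```text
time: 10.4
position: [0.525, 0.0089, 0.0428]
eef_rot: [0.369, 3.119, 0.005]
ft_force: [-3.3, 1.3, 4.5]
gripper_width: 0.0626
grip_force: 2.3
```

```bash
python3 - <<'E'
from h import *
from workcell import arm
s=arm.observe(); print(w2s(s["position"]),s["position"],s["ft_force"],s["joints"].round(2))
p=arm.snapshot("scene")
cv2.imwrite("pics/c6.png",cv2.resize(p["pixels"][150:240,200:320,::-1],(800,600)))
E
```

```text
[-10.61633228   8.61256818] [0.52498735 0.00885277 0.04276925] [-3.34012816  1.25156745  4.46749921] [-0.13  0.52 -0.51  0.54  0.    0.11]
```

View pics/c6.png

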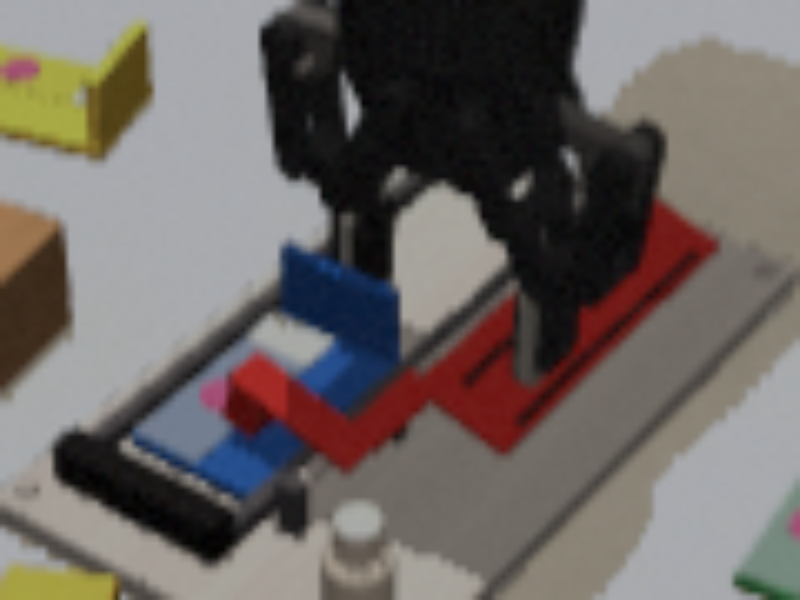

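The carrier is under the open jaw, with a narrow gap left to the black stop at (190,465). I creep from here and watch the force.

play_rows:
  fingers: [0.46,0.46,0.46,0.46,0.46]
  translation:
    - [-0.2,0,0]
    - [-0.4,0,0]
    - [-0.6,0,0]
    - [-0.8,0,0]
    - [-0.9,0,0]
  dr:
    - [0,0,0]
    - [0,0,0]
    - [0,0,0]
    - [0,0,0]
    - [0,0,0]

```text
time: 10.87
position: [0.5338, 0.0068, 0.0428]
eef_rot: [0.369, 3.119, 0.005]
ft_force: [-2.8, 1.9, 3.7]
gripper_width: 0.0622
grip_force: 2.2
```

play_rows:
  fingers: [0.46,0.46,0.46,0.46,0.46]
  translation:
    - [-0.05,0,0]
    - [-0.1,0,0]
    - [-0.15,0,0]
    - [-0.2,0,0]
    - [-0.2,0,0]
  dr:
    - [0,0,0]
    - [0,0,0]
    - [0,0,0]
    - [0,0,0]
    - [0,0,0]

```text
time: 11.28
position: [0.5355, 0.0064, 0.0428]
eef_rot: [0.369, 3.119, 0.005]
ft_force: [-3.0, 1.8, 3.9]
gripper_width: 0.0621
grip_force: 2.0
```

play_rows:
  fingers: [0.46,0.46,0.46,0.46,0.46]
  translation:
    - [-0.05,0,0]
    - [-0.1,0,0]
    - [-0.15,0,0]
    - [-0.2,0,0]
    - [-0.2,0,0]
  dr:
    - [0,0,0]
    - [0,0,0]
    - [0,0,0]
    - [0,0,0]
    - [0,0,0]

```text
time: 11.7
position: [0.5374, 0.0059, 0.0428]
eef_rot: [0.369, 3.119, 0.005]
ft_force: [-3.4, 2.5, 4.0]
gripper_width: 0.0619
grip_force: 2.0
```

play_rows:
  fingers: [0.46,0.46,0.46,0.46,0.46]
  translation:
    - [-0.05,0,0]
    - [-0.1,0,0]
    - [-0.15,0,0]
    - [-0.2,0,0]
    - [-0.2,0,0]
  dr:
    - [0,0,0]
    - [0,0,0]
    - [0,0,0]
    - [0,0,0]
    - [0,0,0]

```text
time: 12.12
position: [0.5394, 0.0054, 0.0428]
eef_rot: [0.369, 3.119, 0.005]
ft_force: [-1.6, 1.7, 3.6]
gripper_width: 0.0622
grip_force: 2.0
```

play_rows:
  fingers: [0.46,0.46,0.46,0.46,0.46]
  translation:
    - [-0.05,0,0]
    - [-0.1,0,0]
    - [-0.15,0,0]
    - [-0.2,0,0]
    - [-0.2,0,0]
  dr:
    - [0,0,0]
    - [0,0,0]
    - [0,0,0]
    - [0,0,0]
    - [0,0,0]

```text
time: 12.53
position: [0.5395, 0.0053, 0.0425]
eef_rot: [-0.369, -3.117, -0.006]
ft_force: [-7.1, 2.3, 7.7]
gripper_width: 0.0623
grip_force: 4.0
```

play_rows:
  fingers: [0.46,0.46,0.46,0.46,0.46]
  translation:
    - [-0.05,0,0]
    - [-0.1,0,0]
    - [-0.1,0,0]
    - [-0.1,0,0]
    - [-0.1,0,0]
  dr:
    - [0,0,0]
    - [0,0,0]
    - [0,0,0]
    - [0,0,0]
    - [0,0,0]

```text
time: 12.95
position: [0.5396, 0.0053, 0.0424]
eef_rot: [-0.369, -3.116, -0.006]
ft_force: [-8.4, 3.1, 8.2]
gripper_width: 0.0628
grip_force: 5.2
```

```bash
python3 - <<'E'
from h import *
from workcell import arm
s=arm.observe(); print(w2s(s["position"]),s["position"],s["ft_force"])
p=arm.snapshot("scene")
cv2.imwrite("pics/c7.png",cv2.resize(p["pixels"][150:240,200:320,::-1],(800,600),interpolation=cv2.INTER_CUBIC))
E
```

```text
[4.43167399 8.59388698] [0.53961529 0.00532201 0.04238051] [-8.37651636  3.12919595  8.16901168]
```

View pics/c7.png

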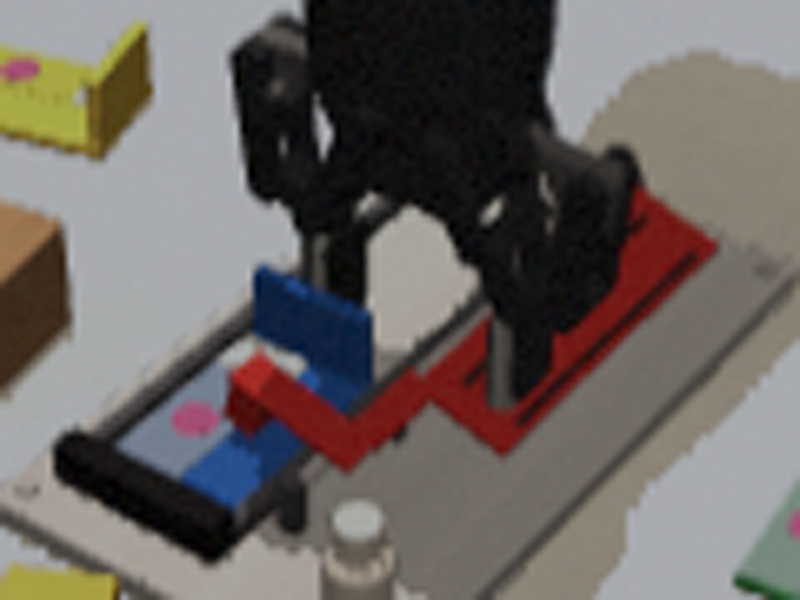

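The carrier's front edge is hidden behind the stop, the gap is closed, and the jaw is open over the tray. I back off a little while still pressing, then lift slowly so the jaw closes.

play_rows:
  fingers: [0.46,0.46,0.46,0.46,0.46]
  translation:
    - [0.1,0,0]
    - [0.3,0,0]
    - [0.5,0,0]
    - [0.8,0,0]
    - [0.8,0,0]
  dr:
    - [0,0,0]
    - [0,0,0]
    - [0,0,0]
    - [0,0,0]
    - [0,0,0]

```text
time: 13.42
position: [0.5363, 0.0062, 0.0436]
eef_rot: [0.369, 3.115, 0.005]
ft_force: [2.9, 1.2, 3.9]
gripper_width: 0.0625
grip_force: 1.9
```

play_rows:
  fingers: [0.46,0.46,0.46,0.46,0.46]
  translation:
    - [0,0,-0.2]
    - [0,0,-0.4]
    - [0,0,-0.6]
    - [0,0,-0.8]
    - [0,0,-1.2]
  dr:
    - [0,0,0]
    - [0,0,0]
    - [0,0,0]
    - [0,0,0]
    - [0,0,0]

```text
time: 13.83
position: [0.5328, 0.0067, 0.0541]
eef_rot: [-0.369, -3.117, -0.005]
ft_force: [0.6, -0.6, 1.0]
gripper_width: 0.0625
grip_force: 0.0
```

play_rows:
  fingers: [0.46,0.46,0.46,0.46,0.46]
  translation:
    - [0,0,-1.5]
    - [0,0,-4]
    - [0,0,-7]
    - [0,0,-10]
    - [0,0,-12]
  dr:
    - [0,0,0]
    - [0,0,0]
    - [0,0,0]
    - [0,0,0]
    - [0,0,0]

```text
time: 14.25
position: [0.5343, 0.0061, 0.1773]
eef_rot: [0.369, 3.118, 0.005]
ft_force: [0.6, -0.2, -0.2]
gripper_width: 0.0619
grip_force: 0.0
```

play_rows:
  fingers: [0.46,0.46,0.46,0.46,0.46]
  translation:
    - [3,0,0]
    - [6,0,0]
    - [8,0,0]
    - [8,0,0]
    - [8,0,0]
  dr:
    - [0,0,0]
    - [0,0,0]
    - [0,0,0]
    - [0,0,0]
    - [0,0,0]

```text
time: 14.67
position: [0.4553, 0.0251, 0.1749]
eef_rot: [0.368, 3.12, 0.005]
ft_force: [0.2, 0.6, -0.8]
gripper_width: 0.0625
grip_force: 0.0
```

```bash
python3 - <<'E'
from h import *
from workcell import arm
s=arm.observe(); print(s["position"],s["ft_force"])
p=arm.snapshot("scene")
cv2.imwrite("pics/c8.png",cv2.resize(p["pixels"][150:270,170:330,::-1],(800,600),interpolation=cv2.INTER_CUBIC))
E
```

```text
[0.45526678 0.02509267 0.17488937] [ 0.23158299  0.55887618 -0.76282395]
```

View pics/c8.png

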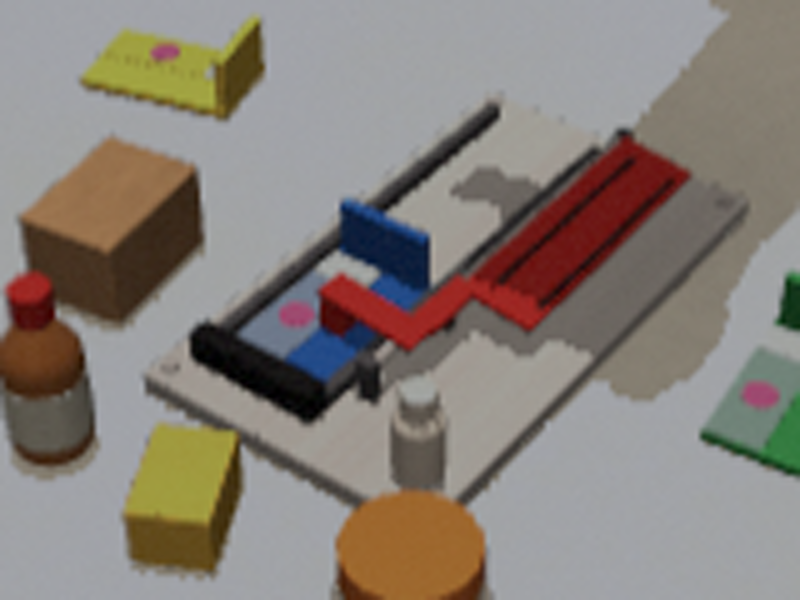

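The tab's corner sits at the same pixel (238,190) as when it was pressed against the stop. The jaw is down on the tray and the bystanders are in place, so I hand in. I also viewed 11 pictures, one over the limit of 10.

```bash
python3 -c "
from workcell import arm
print(arm.job_done())"
```

```text
the job is handed in; nothing more can be done
None
```

The blue carrier is fully home against the stop with the clip's jaw closed on it, and the job was handed in at about 15 s; the verdict was not shown, and I viewed 11 pictures, one over the limit of 10.

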